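# Put the loose hardware back in the sample trays

### The job

Sort the two loose nuts, the two loose tenons and the hole saw on the bench into the three plywood trays: each goes into the tray whose ledge carries a fixed sample of its kind. Set every piece down gently (do not drop or toss it) so that it rests flat on the tray's floor, the same way up as it is now, not leaning or lying on another piece. Leave the glass jar and the tape measure standing where they are.

Things in the scene. Friction and masses are not known exactly. Their poses are not given: they have to be found in the camera images.
- big_nut_mid (a point): Large loose steel hexagon nut lying flat, 46 mm across flats, 24 mm high. The point is its centre, 12 mm above its underside; two of its flats face its +x and -x (so also every 60 degrees), z is the bore axis, up.
- small_nut_mid (a point): Small loose steel hexagon nut lying flat, 32 mm across flats, 18 mm high. The point is its centre, 9 mm above its underside; two of its flats face its +x and -x (so also every 60 degrees), z is the bore axis, up.
- long_tenon_mid (a point): Longer loose tenon: a flat bar of brown wood lying flat, 70 mm long (its x), 28 mm wide (its y), 14 mm thick. The point is its centre, 7 mm above its underside; z up.
- short_tenon_mid (a point): Shorter loose tenon: a flat bar of brown wood lying flat, 46 mm long (its x), 22 mm wide (its y), 12 mm thick. The point is its centre, 6 mm above its underside; z up.
- hole_saw_mid (a point): Hole saw: a bright metal cup standing mouth down on the bench, 44 mm diameter, 38 mm high, closed on top with a dark boss 16 mm wide and 8 mm high in the middle. The point is on its axis 19 mm above the bench; z up.
- nut_tray_floor (a point): Plywood tray, fixed to the bench, 121 x 156 mm outside with walls 8 mm thick, inside 105 mm (its x) by 140 mm (its y). The point is the centre of its inner floor, 6 mm above the bench; the wall tops are 15 mm above that floor. Along its +x (far) side runs a ledge 44 mm wide, level with the wall tops; fixed to the middle of the ledge is a sample (not to be moved): a steel hexagon nut, 38 mm across flats, 18 mm high.
- tenon_tray_floor (a point): Plywood tray, fixed to the bench, 121 x 156 mm outside with walls 8 mm thick, inside 105 mm (its x) by 140 mm (its y). The point is the centre of its inner floor, 6 mm above the bench; the wall tops are 15 mm above that floor. Along its +x (far) side runs a ledge 44 mm wide, level with the wall tops; fixed to the middle of the ledge is a sample (not to be moved): a wooden tenon 62 x 26 x 13 mm, lying along the ledge.
- saw_tray_floor (a point): Plywood tray, fixed to the bench, 121 x 156 mm outside with walls 8 mm thick, inside 105 mm (its x) by 140 mm (its y). The point is the centre of its inner floor, 6 mm above the bench; the wall tops are 15 mm above that floor. Along its +x (far) side runs a ledge 44 mm wide, level with the wall tops; fixed to the middle of the ledge is a sample (not to be moved): a hole saw, 38 mm diameter, 40 mm high with its boss.
- jar_mid (a point): Glass jar with a dark lid, standing, 52 mm diameter, 70 mm high; stays where it is. The point is its centre, 35 mm above the bench.
- tape_mid (a point): Black tape measure standing on the bench, 32 mm (its x) by 62 mm (its y), 56 mm high, with a stub of tape 10 mm out of its -y end; stays where it is. The point is its centre, 28 mm above the bench.

How it is judged:
At the end, for the whole second after the job is handed in: Nuts, tenons and hole saw are each in the tray with their kind's sample: centre within 48 mm (tray x) and 66 mm (tray y) of the floor's centre, height within 5 mm of lying flat on the floor, tilt under 0.2 rad, at rest (x of big_nut_mid in the frame of nut_tray_floor between -0.048 and 0.048 m and y of big_nut_mid in the frame of nut_tray_floor between -0.066 and 0.066 m and z of big_nut_mid in the frame of nut_tray_floor between 0.007 and 0.017 m and angle between each of big_nut_mid, small_nut_mid, long_tenon_mid, short_tenon_mid, hole_saw_mid's own z axis and vertical below 0.2 rad and linear speed of each of big_nut, small_nut, long_tenon, short_tenon, hole_saw below 0.02 m/s and angular speed of each of big_nut, small_nut, long_tenon, short_tenon, hole_saw below 0.3 rad/s and x of small_nut_mid in the frame of nut_tray_floor between -0.048 and 0.048 m and y of small_nut_mid in the frame of nut_tray_floor between -0.066 and 0.066 m and z of small_nut_mid in the frame of nut_tray_floor between 0.004 and 0.014 m and x of long_tenon_mid in the frame of tenon_tray_floor between -0.048 and 0.048 m and y of long_tenon_mid in the frame of tenon_tray_floor between -0.066 and 0.066 m and z of long_tenon_mid in the frame of tenon_tray_floor between 0.002 and 0.012 m and x of short_tenon_mid in the frame of tenon_tray_floor between -0.048 and 0.048 m and y of short_tenon_mid in the frame of tenon_tray_floor between -0.066 and 0.066 m and z of short_tenon_mid in the frame of tenon_tray_floor between 0.001 and 0.011 m and x of hole_saw_mid in the frame of saw_tray_floor between -0.048 and 0.048 m and y of hole_saw_mid in the frame of saw_tray_floor between -0.066 and 0.066 m and z of hole_saw_mid in the frame of saw_tray_floor between 0.014 and 0.024 m); the robot touches nothing.
It fails at once if a piece is dropped or slammed into its tray (faster than 0.6 m/s within 20 mm of its resting height there) ((x of big_nut_mid in the frame of nut_tray_floor between -0.048 and 0.048 m and y of big_nut_mid in the frame of nut_tray_floor between -0.066 and 0.066 m and z of big_nut_mid in the frame of nut_tray_floor below 0.032 m and linear speed of big_nut above 0.6 m/s) or (x of small_nut_mid in the frame of nut_tray_floor between -0.048 and 0.048 m and y of small_nut_mid in the frame of nut_tray_floor between -0.066 and 0.066 m and z of small_nut_mid in the frame of nut_tray_floor below 0.029 m and linear speed of small_nut above 0.6 m/s) or (x of long_tenon_mid in the frame of tenon_tray_floor between -0.048 and 0.048 m and y of long_tenon_mid in the frame of tenon_tray_floor between -0.066 and 0.066 m and z of long_tenon_mid in the frame of tenon_tray_floor below 0.027 m and linear speed of long_tenon above 0.6 m/s) or (x of short_tenon_mid in the frame of tenon_tray_floor between -0.048 and 0.048 m and y of short_tenon_mid in the frame of tenon_tray_floor between -0.066 and 0.066 m and z of short_tenon_mid in the frame of tenon_tray_floor below 0.026 m and linear speed of short_tenon above 0.6 m/s) or (x of hole_saw_mid in the frame of saw_tray_floor between -0.048 and 0.048 m and y of hole_saw_mid in the frame of saw_tray_floor between -0.066 and 0.066 m and z of hole_saw_mid in the frame of saw_tray_floor below 0.039 m and linear speed of hole_saw above 0.6 m/s)).
It fails at once if the jar is moved more than 20 mm or tipped (distance of jar_mid from where it was at the start of the episode above 0.02 m or angle between jar_mid's own z axis and vertical above 0.5 rad).
It fails at once if the tape measure is moved more than 20 mm or tipped (distance of tape_mid from where it was at the start of the episode above 0.02 m or angle between tape_mid's own z axis and vertical above 0.5 rad).
It also fails if it takes over 128 s, if anything falls off the work surface, if the arm or the gripper's body presses on something with over 40 N, if the wrist force passes 120 N, or if a joint passes its speed limit or range.

### The arm

A 7-joint arm with a two-finger parallel gripper is mounted at the origin on the work surface. World frame = base frame: x ahead of the robot, y to its left, z up, the work surface at z = 0. Lengths are in m, angles in rad, forces in N, time in s.
With the tool pointing down it reaches from about 0.4 to 0.85 m from the base axis. Payload 4.5 kg.
Tool frame: the origin (TCP) lies on the mounting face of the last link; the fingertips stand ctrl.tip_reach ahead of it and the grasp point (between the pads) lies 155 mm ahead of it (ctrl.tip_reach is the distance from the TCP to the fingertips, in m); y points along the fingers, x is the direction in which the jaws open and shut, and the axes are right-handed (so a half turn about y gives the same grasp; the last joint's range is limited). The gripper opens to 85 mm and grips with 20 to 120 N. Pads are 22 mm wide; open, the fingers measure 114 mm over their backs; the gripper's body (76 mm by 85 mm) begins 54 mm behind the grasp point. The pads swing forward as they close: fully open they stand 13 mm farther back than shut.
Start: joints at [-1.174, 0.689, -0.195, 1.565, 0.157, 0.902, -0.215], TCP at [0.222, 0.584, 0.405] pointing down, gripper open.
Joint ranges: [-3.01, 3.01], [-0.46, 2.08], [-1.47, 1.51], [0.13, 2.56], [-1, 4.14], [0.04, 2.09], [-2.66, 2.66]. Speed limits (rad/s): [2.57, 2.57, 3.14, 3.14, 3.14, 3.14, 3.14].

### API

Orientations are given as a unit quaternion [w, x, y, z].
In Python, from station import ctrl gives the robot as it stands.
- The arm moves only by the tool drive_tool, never from a script. Its argument "rows" is a list of rows, each a list of 7 numbers: the turn, a rotation vector about the tool's x, y, z in degrees, then the shift along the tool's x, y, z in mm, then the opening, from 0 (shut) to 1 (fully open). A call has 1 to 10 rows; each row is the pose to reach, as a shift and turn from the pose commanded when the call began, along the tool's axes at that moment; what a row does not reach only later rows make up. A row lasts 1/8 s, in which the tool goes at most 62.5 mm and 10.7 degrees, less where a joint would pass 70% of its speed; a pose out of reach is approached as far as the arm can. A call with a gripper value outside its range is refused whole. The fingers move at their own pace and stop on an object; "grip_force" is the grip in N (left out, the last holds). Time passes only in rows, so rows that repeat a pose let the fingers close. It gives the time, the measured TCP pose, the force and the opening at its end, in the units of the state.
- ctrl.get_state(): the state, without advancing time (a new reading comes with each control period).
- ctrl.capture(name): name is "side" or "top" or "wrist"; returns a dict with "img" (384x512x3 uint8, blue, green, red), "fx", "fy", "cx", "cy" (pixels), "origin" and "attitude" of the camera in the world. Camera axes: x right, y up, looking along -z (the intrinsics and any distortion apply to the point x, -y, -z); pixel columns grow to the right and rows downward; lengths in m; the calibration is good to about 2 mm. A picture is of the moment at which its call begins. There is no depth.
- ctrl.sign_off(): hands the job in, once; it reports no verdict.
The state is a dict: "t": time; "joint_positions": joint angles; "joint_velocities": joint speeds; "joint_efforts": joint torques, N m; "ee_pos": TCP position; "eef_rot": TCP orientation; "force": force on the tool from outside, world axes, zero at the start; "ft_torque": the same for the moment, N m; "gripper_width": finger opening in m.
Only numpy, scipy, OpenCV 4.12 (cv2) and the standard library are available. Lean on these libraries where they do the work, as an engineer would, in place of code of your own. Each camera call takes 0.05 s, during which the arm holds its last target. There are 200 camera calls.

## Working session

There is one attempt and no reset: what is moved stays moved. The work goes in short steps, Python scripts to look and compute and a tool call to move; the robot and the scene stay as the last step left them, time stands still between calls to the robot, and variables do not carry over. Pictures are saved under pics/ and viewed, about 12 in all and at most 16, crops included, and the job is handed in when it is done.

Besides the shell and the picture viewer there is one more tool, called after "Request:" by a JSON object that holds its "fn" and its "kwargs". drive_tool: Moves the arm, as the interface text tells. Its arguments: {"type":"object","properties":{"rows":{"type":"array"},"grip_force":{"type":"number"}},"required":["rows"]}

```bash
mkdir -p pics; cat > h.py <<'E'
import numpy as np, cv2
from scipy.spatial.transform import Rotation as R
from station import ctrl
E
python3 - <<'E'
from h import *
s=ctrl.get_state();print(s['t'],s['ee_pos'],s['eef_rot'],s['gripper_width'],ctrl.tip_reach)
import pickle
for n in ['top','side']:
    c=ctrl.capture(n);cv2.imwrite(f'pics/{n}0.png',cv2.resize(c['img'],(800,600),interpolation=cv2.INTER_CUBIC))
    pickle.dump(c,open(n+'.pkl','wb'))
    print({k:v for k,v in c.items() if k!='img'})
E
```

```text
0.0 [0.22172825 0.58397219 0.4038755 ] [-0.58156289  0.58242493  0.40108291 -0.40211727] 0.08511173372774708 0.1734
{'fx': 363.79838199066904, 'fy': 363.79838199066904, 'cx': 255.95914507880673, 'cy': 190.75353017552314, 'origin': array([ 0.45821132, -0.01425959,  0.80039387]), 'attitude': array([-0.69977046, -0.04149652,  0.03372218,  0.71236378])}
{'fx': 474.65672978371043, 'fy': 474.65672978371043, 'cx': 252.85052430840085, 'cy': 196.90595528907986, 'origin': array([ 0.2057233 , -0.76492402,  0.62595367]), 'attitude': array([ 0.86159593,  0.46321092, -0.09109925, -0.18651817])}
```

View pics/top0.png

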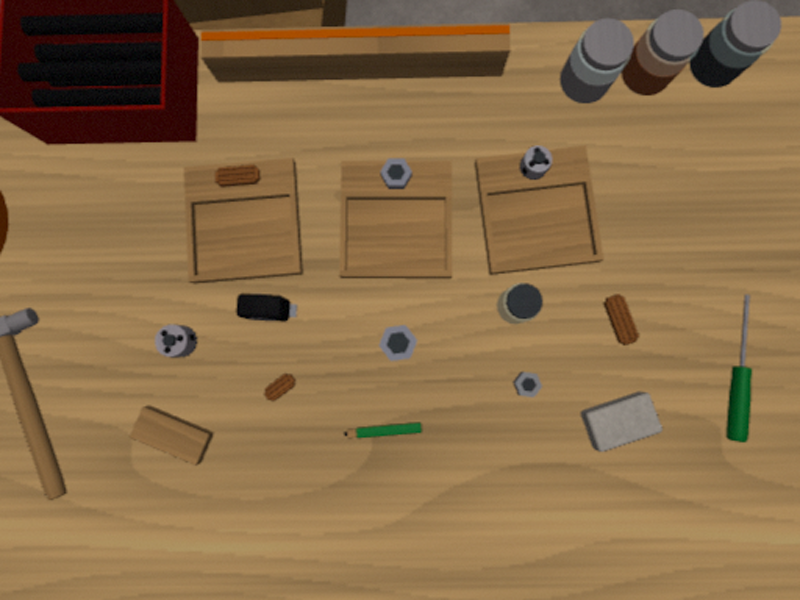

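View pics/side0.png

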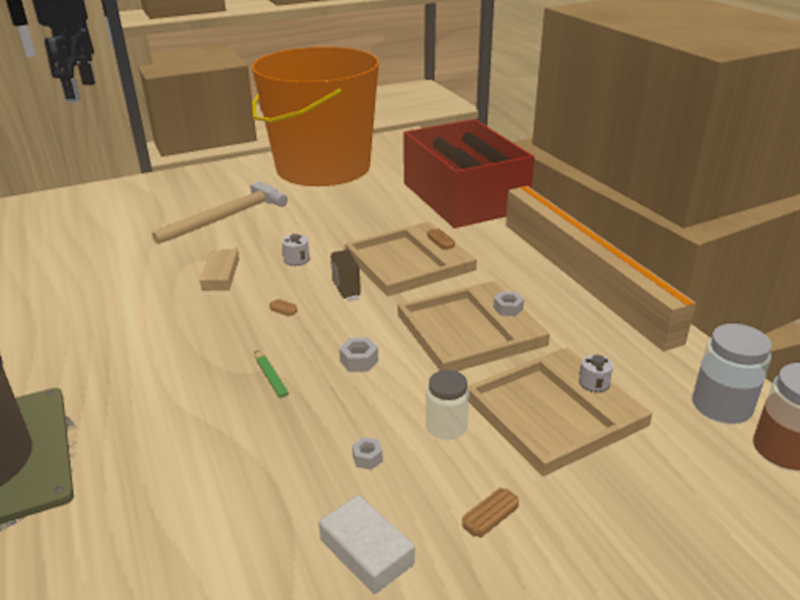

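Top view (800x600): the tenon tray is at (245,237), nut tray (396,237) and saw tray (541,227). The hole saw is at (176,341), big nut (398,343), small nut (527,384), long tenon (621,319), short tenon (280,387), jar (520,303) and tape (264,307). I'll enlarge the pieces next.

```bash
python3 - <<'E'
from h import *
import pickle
im=pickle.load(open('top.pkl','rb'))['img']
a=im[180:262,90:290];b=im[180:262,230:430]
f=lambda x:cv2.resize(x,(700,287),interpolation=cv2.INTER_CUBIC)
o=np.vstack([f(a),np.zeros((4,700,3),np.uint8),f(b)])
cv2.imwrite('pics/crop.png',o)
E
```

```text
(no output)
```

View pics/crop.png

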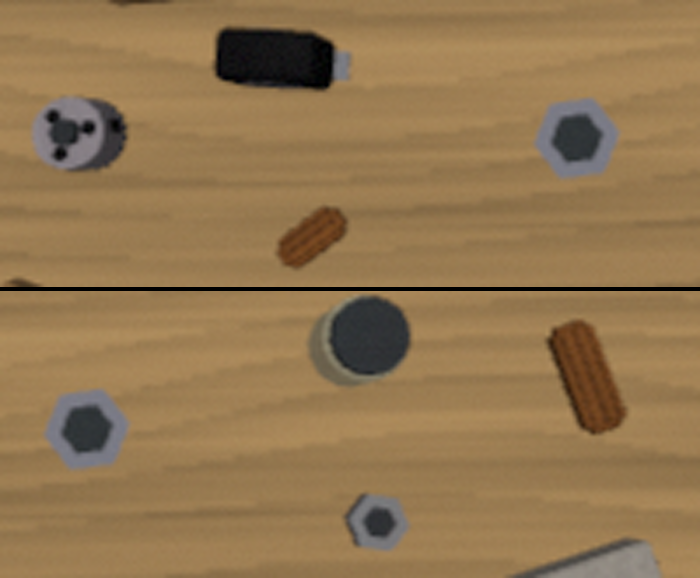

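```bash
cat > h.py <<'E'
import numpy as np, cv2, pickle
from scipy.spatial.transform import Rotation as R
from station import ctrl
def rot(q): return R.from_quat(np.asarray(q)[[1,2,3,0]])
def w(c,u,v,z):
    d=rot(c['attitude']).apply([(u-c['cx'])/c['fx'],-(v-c['cy'])/c['fy'],-1]);o=np.array(c['origin'])
    return o+d*(z-o[2])/d[2]
def plan(x,y,ztip,yaw):
    """yaw deg of jaw axis (mod 180). ztip: fingertip height m. prints turn & shift in tool axes"""
    s=ctrl.get_state();T=rot(s['eef_rot']);p=np.array(s['ee_pos'])
    cand=[]
    for k in (0,180):
        a=np.radians(yaw+k);X=np.array([np.cos(a),np.sin(a),0]);Y=np.array([0,0,-1.])
        G=R.from_matrix(np.array([X,Y,np.cross(X,Y)]).T)
        cand.append(((T.inv()*G).as_rotvec(degrees=True)))
    for r in cand: print('turn',r.round(1))
    print('shift mm',(T.inv().apply(np.array([x,y,ztip+ctrl.tip_reach])-p)*1000).round(1),'q7',round(s['joint_positions'][6],2))
E
python3 - <<'E'
from h import *
c=pickle.load(open('top.pkl','rb'))
T=rot(ctrl.get_state()['eef_rot']);print(T.as_matrix().round(3))
a=lambda x,y:(90+x/3.5,180+y/3.5)
b=lambda x,y:(230+x/3.5,180+(y-291)/3.5)
P=dict(saw=(a(69.5,133),.038),big=(a(577,137),.024),big2=(b(87,429),.024),small=(b(379,521.5),.018),short=(a(312,237),.012),long=(b(587,377),.014),jar=(b(369,336),.07),tape=(a(274,58),.056))
for k,(uv,z) in P.items(): print(k,w(c,*uv,z)[:2].round(4))
def ang(p,q,z):
    d=w(c,*q,z)-w(c,*p,z);return np.degrees(np.arctan2(d[1],d[0])).round(1)
print('short ax',ang(a(291,254),a(334,221),.012),'long ax',ang(b(571,327),b(603,427),.014),'big vertex',ang(b(46,430),b(128,428),.024),'small vertex',ang(b(351,517),b(408,523),.018))
im=c['img'].astype(int);m=((im[...,2]-im[...,0]>60)&(im[...,2]<150)).astype(np.uint8)
n,l,st,ce=cv2.connectedComponentsWithStats(m)
for i in range(1,n):
    if 100<st[i,4]<900 and ce[i][1]>170:
        pts=np.argwhere(l==i)[:,::-1]
        W=np.array([w(c,u,v,.013)[:2] for u,v in pts],np.float32)
        print(ce[i],cv2.minAreaRect(W))
for n,p,q in [('tenon',(190,282),(302,273)),('nut',(340,277),(452,277)),('saw',(491,274),(602,262))]:
    p,q=[w(c,t[0]*.64,t[1]*.64,.021)[:2] for t in (p,q)]
    d=p-q;L=np.linalg.norm(d);d/=L;nx=np.array([d[1],-d[0]])
    C=(p+q)/2+nx*.0605;print(n,'len',L,'C',C.round(4),'x yaw',np.degrees(np.arctan2(nx[1],nx[0])).round(1))
E
```

```text
[[ 0.355 -0.    -0.935]
 [ 0.935 -0.002  0.355]
 [-0.002 -1.    -0.   ]]
saw [0.4878 0.3014]
big [ 0.4805 -0.003 ]
big2 [ 0.4799 -0.003 ]
small [ 0.421  -0.1791]
short [0.4225 0.1609]
long [ 0.5067 -0.3113]
jar [ 0.5291 -0.1668]
tape [0.5291 0.1741]
short ax -53.4 long ax -165.5 big vertex -89.6 small vertex -96.9
[471.88270378 173.02584493] ((0.572002649307251, -0.44725286960601807), (0.22710712254047394, 0.019743481650948524), 88.89994812011719)
[407.10702341 183.63545151] ((0.5524330735206604, -0.3470522165298462), (0.19879119098186493, 0.00956522673368454), 89.77153015136719)
[ 41.31785714 189.94642857] ((0.5527409315109253, 0.4628172516822815), (0.1853461116552353, 0.008828489109873772), 88.94393157958984)
[398.3276699  203.79126214] ((0.5088807940483093, -0.31326043605804443), (0.07212626934051514, 0.028210943564772606), 17.936853408813477)
[187.95454545 221.01239669] ((0.48003166913986206, 0.14396892488002777), (0.011600721627473831, 0.164781853556633), 0.6465057730674744)
[491.91847826 224.85326087] ((0.460310697555542, -0.5151914358139038), (0.06990706920623779, 0.0192297361
[... 1147 characters left out ...]
1154] ((0.16313830018043518, 0.11215440928936005), (0.18759074807167053, 0.01675371825695038), 86.11702728271484)
[391.46376812 376.35507246] ((0.15304414927959442, -0.27811166644096375), (0.011326570995151997, 0.08594413101673126), 12.610635757446289)
[ 13.36036036 379.22522523] ((0.15851391851902008, 0.5005606412887573), (0.010410814546048641, 0.06499165296554565), 9.145062446594238)
[309.5631068  374.54368932] ((0.15842555463314056, -0.10803447663784027), (0.12151212245225906, 0.003935111686587334), 89.2718734741211)
tenon len 0.15619976741892114 C [0.6346 0.2107] x yaw 3.6
nut len 0.15509916244057714 C [ 0.6315 -0.0025] x yaw -1.1
saw len 0.15433704530997117 C [ 0.6398 -0.2043] x yaw 5.1
```

```bash
python3 -c "
from h import *
plan(.488,.301,.09,70)"
```

```text
turn [ 0.  -0.8 -0.1]
turn [  0.2 179.2   0. ]
shift mm [-169.9  140.9 -349.3] q7 -0.22
```

Request:
{"fn": "drive_tool", "kwargs": {"rows": [[0,0,0,-170,141,-349,1],[0,0,0,-170,141,-349,1],[0,0,0,-170,141,-349,1],[0,0,0,-170,141,-349,1],[0,0,0,-170,141,-349,1],[0,0,0,-170,141,-349,1],[0,0,0,-170,141,-349,1],[0,0,0,-170,141,-349,1],[0,0,0,-170,141,-349,1]], "grip_force": 40}}

```text
t: 1.23
ee_pos: [0.4872, 0.3023, 0.2636]
eef_rot: [0.582, -0.581, -0.402, 0.402]
force: [-0.2, 0.7, -0.2]
gripper_width: 0.0859
```

```bash
python3 -c "
from h import *
plan(.488,.301,.010,69.2)
c=ctrl.capture('wrist');cv2.imwrite('pics/w1.png',c['img'])
for z,p in ((.046,[.488,.301,.046]),(.038,[.488,.301,.038])):
    d=rot(c['attitude']).inv().apply(np.array(p)-c['origin']);print(c['cx']-c['fx']*d[0]/d[2],c['cy']+c['fy']*d[1]/d[2])
"
```

```text
turn [-0.1  0.1  0. ]
turn [ 1.000e-01 -1.799e+02  1.000e-01]
shift mm [-1.  80.2 -1.3] q7 0.28
256.9507383130962 229.4502986124803
257.0053851089265 224.38575605065444
```

View pics/w1.png

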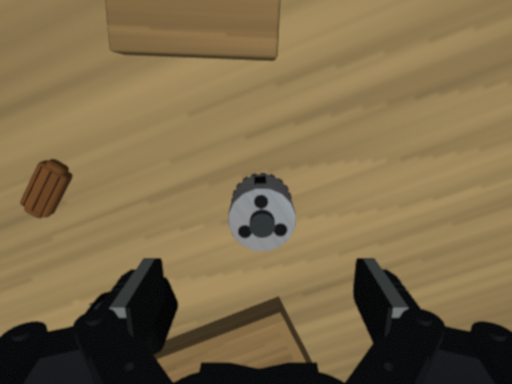

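The wrist view shows the hole saw between the jaws, boss at (262,223) and disc centre at (262,216). Both are 5-7 px from the prediction, so I'm refining.

```bash
cat >> h.py <<'E'
def see(name,*uvz):
    c=ctrl.capture(name)
    for u,v,z in uvz: print(w(c,u,v,z)[:2].round(4))
def snap(name,f,box=None):
    c=ctrl.capture(name);im=c['img']
    if box: x0,x1,y0,y1,s=box; im=cv2.resize(im[y0:y1,x0:x1],None,fx=s,fy=s,interpolation=cv2.INTER_CUBIC)
    cv2.imwrite('pics/'+f,im);return c
E
python3 -c "
from h import *
see('wrist',(262,223,.046),(262,216,.038))
see('top',(176*.64,340*.64,.038))
plan(.488,.301,.010,69.2)
"
```

```text
[0.4849 0.3061]
[0.4836 0.3067]
[0.4886 0.2955]
turn [-0.   0.2  0.1]
turn [ 1.000e-01 -1.798e+02  1.000e-01]
shift mm [-1.7 80.7 -2. ] q7 0.28
```

Request:
{"fn": "drive_tool", "kwargs": {"rows": [[0,0,0,0,40,1,1],[0,0,0,0,60,1,1],[0,0,0,0,80,1,1],[0,0,0,0,80,1,0],[0,0,0,0,80,1,0],[0,0,0,0,80,1,0],[0,0,0,0,80,1,0],[0,0,0,0,80,1,0]]}}

```text
t: 2.38
ee_pos: [0.4872, 0.3024, 0.1848]
eef_rot: [0.582, -0.582, -0.402, 0.401]
force: [-1.0, 1.2, 6.8]
gripper_width: 0.0419
```

```bash
python3 -c "
from h import *
snap('wrist','w2.png')
plan(.640,-.204,.080,95)"
```

```text
turn [  0.1 -25.8   0.1]
turn [-1.000e-01  1.542e+02  1.000e-01]
shift mm [-419.1  -69.1 -322.6] q7 0.24
```

View pics/w2.png

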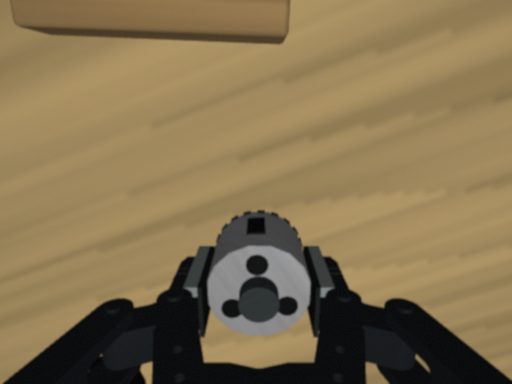

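Request:
{"fn": "drive_tool", "kwargs": {"rows": [[0,0,0,0,-30,0,0],[0,0,0,0,-80,0,0],[0,0,0,0,-120,0,0],[0,0,0,0,-120,0,0]], "grip_force": 60}}

```text
t: 2.92
ee_pos: [0.4877, 0.3023, 0.3067]
eef_rot: [0.582, -0.582, -0.404, 0.399]
force: [0.0, 0.7, -2.7]
gripper_width: 0.0414
```

Request:
{"fn": "drive_tool", "kwargs": {"rows": [[0,-25.8,0,-419,0,-322,0],[0,-25.8,0,-419,0,-322,0],[0,-25.8,0,-419,0,-322,0],[0,-25.8,0,-419,0,-322,0],[0,-25.8,0,-419,0,-322,0],[0,-25.8,0,-419,0,-322,0],[0,-25.8,0,-419,0,-322,0],[0,-25.8,0,-419,0,-322,0],[0,-25.8,0,-419,0,-322,0],[0,-25.8,0,-419,0,-322,0]]}}

```text
t: 4.18
ee_pos: [0.6382, -0.208, 0.3014]
eef_rot: [0.48, -0.479, -0.519, 0.521]
force: [-0.5, 0.6, -1.0]
gripper_width: 0.041
```

```bash
python3 -c "
from h import *
snap('wrist','w3.png')
plan(.640,-.204,.0175,95)"
```

```text
turn [-0.2 -0.1  0.1]
turn [-1.000e-01  1.799e+02 -3.000e-01]
shift mm [  0.7 110.9  -2.1] q7 1.49
```

View pics/w3.png

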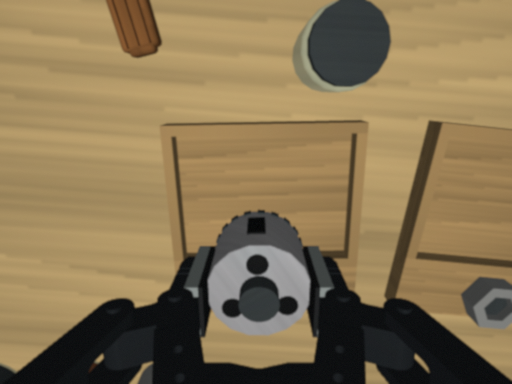

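The saw is held squarely over the tray, so I'm lowering it.

Request:
{"fn": "drive_tool", "kwargs": {"rows": [[0,0,0,1,40,-2,0],[0,0,0,1,75,-2,0],[0,0,0,1,95,-2,0],[0,0,0,1,103,-2,0],[0,0,0,1,107,-2,0],[0,0,0,1,109,-2,0],[0,0,0,1,110,-2,0],[0,0,0,1,110.5,-2,0],[0,0,0,1,110.5,-2,0]]}}

```text
t: 5.35
ee_pos: [0.6411, -0.203, 0.1934]
eef_rot: [-0.478, 0.478, 0.521, -0.521]
force: [-0.1, -0.5, -1.8]
gripper_width: 0.0417
```

Request:
{"fn": "drive_tool", "kwargs": {"rows": [[0,0,0,0,0,0,0.55],[0,0,0,0,0,0,0.7],[0,0,0,0,0,0,0.7],[0,0,0,0,0,0,0.7],[0,0,0,0,-20,0,0.7],[0,0,0,0,-60,0,0.7],[0,0,0,0,-110,0,0.7]]}}

```text
t: 6.22
ee_pos: [0.6408, -0.2029, 0.3049]
eef_rot: [0.478, -0.477, -0.521, 0.522]
force: [-0.0, -0.6, 0.8]
gripper_width: 0.06
```

```bash
python3 -c "
from h import *
snap('wrist','w4.png')
plan(.508,-.312,.06,106.5)
plan(.508,-.312,.005,106.5)"
```

```text
turn [  0.7 -11.5  -0.2]
turn [  0.3 168.5   1. ]
shift mm [-96.8  78.2 145.3] q7 1.49
turn [  0.7 -11.5  -0.2]
turn [  0.3 168.5   1. ]
shift mm [-96.6 133.2 145.9] q7 1.49
```

View pics/w4.png

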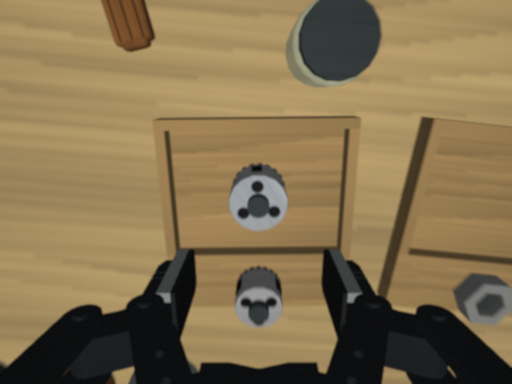

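The hole saw stands in the centre of its tray, at (258,200). Next is the long tenon.

Request:
{"fn": "drive_tool", "kwargs": {"rows": [[0,-11.5,0,-97,40,146,0.7],[0,-11.5,0,-97,40,146,0.7],[0,-11.5,0,-97,40,146,0.7],[0,-11.5,0,-97,40,146,0.7],[0,-11.5,0,-97,40,146,0.7]]}}

```text
t: 6.9
ee_pos: [0.5048, -0.3122, 0.2644]
eef_rot: [-0.422, 0.424, 0.567, -0.566]
force: [1.0, 0.9, 0.4]
gripper_width: 0.06
```

```bash
python3 -c "
from h import *
snap('wrist','w5.png')
plan(.508,-.312,.005,106.5)"
```

```text
turn [ 0.2  0.1 -0. ]
turn [-1.000e-01 -1.799e+02 -3.000e-01]
shift mm [-1.2 86.  -2. ] q7 1.74
```

View pics/w5.png

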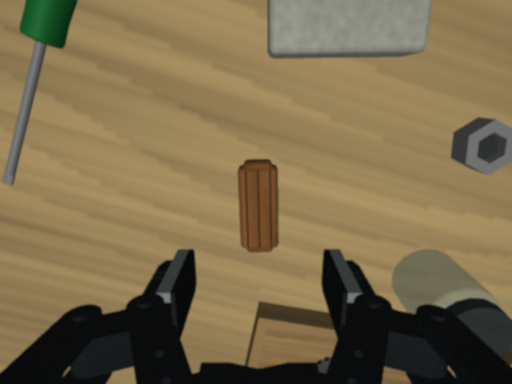

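The long tenon is aligned and centred in the jaw direction, middle at (259,206). The small nut shows at (491,147).

```bash
python3 -c "
from h import *
see('wrist',(259,206,.014),(491,147,.018))
plan(.508,-.312,.005,106.5)"
```

```text
[ 0.5041 -0.3111]
[ 0.4201 -0.1779]
turn [ 0.2  0.1 -0. ]
turn [  -0.  -179.9   -0.3]
shift mm [-1.5 85.8 -1.7] q7 1.74
```

Request:
{"fn": "drive_tool", "kwargs": {"rows": [[0,0,0,0,50,-1,0.7],[0,0,0,0,75,-1,0.6],[0,0,0,0,82,-1,0.55],[0,0,0,0,82,-1,0.5],[0,0,0,0,82,-1,0.45]]}}

```text
t: 7.62
ee_pos: [0.5059, -0.312, 0.1824]
eef_rot: [-0.422, 0.424, 0.567, -0.566]
force: [-0.4, 0.5, 0.2]
gripper_width: 0.0384
```

Request:
{"fn": "drive_tool", "kwargs": {"rows": [[0,0,0,0,0,0,0.2],[0,0,0,0,0,0,0],[0,0,0,0,0,0,0],[0,0,0,0,0,0,0],[0,0,0,0,0,0,0],[0,0,0,0,0,0,0]], "grip_force": 40}}

```text
t: 8.38
ee_pos: [0.5057, -0.3122, 0.1826]
eef_rot: [-0.422, 0.424, 0.567, -0.566]
force: [-0.8, -0.2, 6.0]
gripper_width: 0.0266
```

Request:
{"fn": "drive_tool", "kwargs": {"rows": [[0,0,0,0,-40,0,0],[0,0,0,0,-100,0,0],[0,0,0,0,-130,0,0],[0,0,0,0,-130,0,0]]}}

```text
t: 8.88
ee_pos: [0.5058, -0.3124, 0.3141]
eef_rot: [-0.421, 0.425, 0.567, -0.566]
force: [0.1, 0.5, -0.7]
gripper_width: 0.0264
```

```bash
python3 -c "
from h import *
plan(.633,.2386,.12,93.6)"
```

```text
turn [ 0.3 12.9 -0.2]
turn [  -0.3 -167.1   -0.4]
shift mm [ 492.4   20.  -278.2] q7 1.79
```

Request:
{"fn": "drive_tool", "kwargs": {"rows": [[0,13,0,492,10,-278,0],[0,13,0,492,10,-278,0],[0,13,0,492,10,-278,0],[0,13,0,492,10,-278,0],[0,13,0,492,10,-278,0],[0,13,0,492,10,-278,0],[0,13,0,492,10,-278,0],[0,13,0,492,10,-278,0],[0,13,0,492,10,-278,0],[0,13,0,492,10,-278,0]]}}

```text
t: 10.12
ee_pos: [0.63, 0.2461, 0.3]
eef_rot: [-0.484, 0.48, 0.518, -0.516]
force: [-0.1, 0.2, -0.9]
gripper_width: 0.0263
```

Request:
{"fn": "drive_tool", "kwargs": {"rows": [[0,0,0,0,0,0,0],[0,0,0,0,0,0,0],[0,0,0,0,0,0,0]]}}

```text
t: 10.5
ee_pos: [0.632, 0.2368, 0.301]
eef_rot: [0.485, -0.485, -0.514, 0.515]
force: [-0.0, 0.7, -0.5]
gripper_width: 0.0267
```

```bash
python3 -c "
from h import *
snap('wrist','w6.png')
plan(.633,.2386,.0165,93.6)"
```

```text
turn [-0.  -0.2 -0. ]
turn [ 1.000e-01  1.798e+02 -0.000e+00]
shift mm [  1.5 111.3  -1.1] q7 0.85
```

View pics/w6.png

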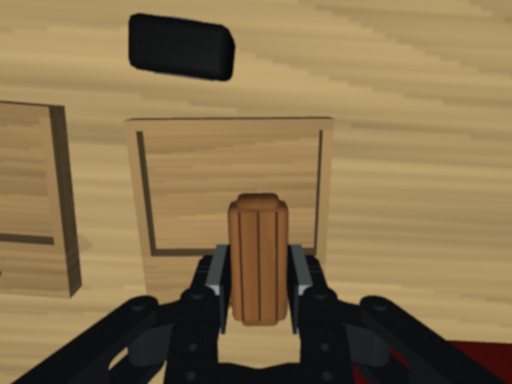

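The tenon is square to the tray and about 28 mm to the +y side of its centre, as planned. Lowering it.

Request:
{"fn": "drive_tool", "kwargs": {"rows": [[0,0,0,1,40,-1,0],[0,0,0,1,75,-1,0],[0,0,0,1,95,-1,0],[0,0,0,1,104,-1,0],[0,0,0,1,108,-1,0],[0,0,0,1,110,-1,0],[0,0,0,1,111,-1,0],[0,0,0,1,111,-1,0],[0,0,0,1,111,-1,0]]}}

```text
t: 11.68
ee_pos: [0.6328, 0.2398, 0.1905]
eef_rot: [-0.484, 0.485, 0.515, -0.515]
force: [-0.1, 0.2, 0.1]
gripper_width: 0.0263
```

Request:
{"fn": "drive_tool", "kwargs": {"rows": [[0,0,0,0,0,0,0.38],[0,0,0,0,0,0,0.42],[0,0,0,0,0,0,0.42],[0,0,0,0,0,0,0.42],[0,0,0,0,-20,0,0.45],[0,0,0,0,-60,0,0.45],[0,0,0,0,-110,0,0.5],[0,0,0,0,-110,0,0.5]]}}

```text
t: 12.68
ee_pos: [0.6343, 0.2409, 0.3065]
eef_rot: [-0.483, 0.486, 0.519, -0.511]
force: [0.5, 0.1, 0.8]
gripper_width: 0.0426
```

```bash
python3 -c "
from h import *
plan(.4225,.161,.10,36.6)"
```

```text
turn [ 0.4 56.9  0.5]
turn [   0.6 -123.1   -0.5]
shift mm [-67.1  30.7 216.6] q7 0.85
```

Request:
{"fn": "drive_tool", "kwargs": {"rows": [[0,57,0,-67,30,217,0.5],[0,57,0,-67,30,217,0.5],[0,57,0,-67,30,217,0.5],[0,57,0,-67,30,217,0.5],[0,57,0,-67,30,217,0.5],[0,57,0,-67,30,217,0.5],[0,57,0,-67,30,217,0.5],[0,57,0,-67,30,217,0.5]]}}

```text
t: 13.68
ee_pos: [0.4207, 0.1597, 0.2702]
eef_rot: [0.671, -0.671, -0.222, 0.222]
force: [-0.8, 0.2, -0.6]
gripper_width: 0.0429
```

```bash
python3 -c "
from h import *
snap('wrist','w7.png')
plan(.4225,.161,.007,36.6)"
```

```text
turn [-0. -0.  0.]
turn [-1.0e-01  1.8e+02 -0.0e+00]
shift mm [ 2.3 89.8 -0.1] q7 -0.02
```

View pics/w7.png

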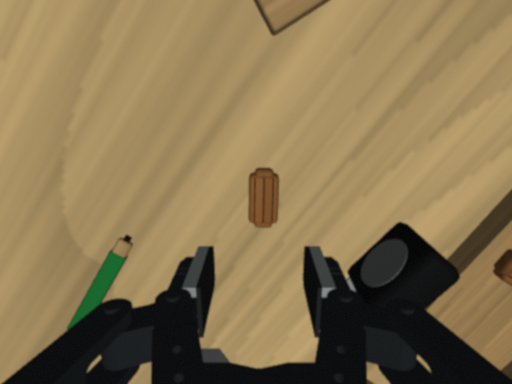

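Short tenon is aligned at (263,198), and the tape is well clear of the fingers.

```bash
python3 -c "
from h import *
see('wrist',(263.5,198,.012))
s=ctrl.get_state();T=rot(s['eef_rot']);c=ctrl.capture('wrist')
print(T.inv().apply(w(c,263.5,198,.012)-s['ee_pos']))
plan(.4225,.161,.007,36.6)"
```

```text
[0.4199 0.1657]
[0.00284546 0.25817454 0.00522358]
turn [-0.  -0.1  0. ]
turn [ -0.  179.9  -0. ]
shift mm [ 2.5 89.7 -0.1] q7 -0.02
```

Request:
{"fn": "drive_tool", "kwargs": {"rows": [[0,0,0,3,50,3,0.5],[0,0,0,3,80,3,0.5],[0,0,0,3,89,3,0.45],[0,0,0,3,89,3,0.4],[0,0,0,3,89,3,0.4]]}}

```text
t: 14.45
ee_pos: [0.423, 0.1644, 0.1825]
eef_rot: [-0.671, 0.672, 0.22, -0.223]
force: [-0.2, -0.3, -0.2]
gripper_width: 0.0343
```

Request:
{"fn": "drive_tool", "kwargs": {"rows": [[0,0,0,0,0,0,0.2],[0,0,0,0,0,0,0],[0,0,0,0,0,0,0],[0,0,0,0,0,0,0],[0,0,0,0,0,0,0],[0,0,0,0,0,0,0]]}}

```text
t: 15.2
ee_pos: [0.4228, 0.1644, 0.1828]
eef_rot: [-0.671, 0.672, 0.22, -0.223]
force: [0.7, -0.2, -0.2]
gripper_width: 0.02
```

Request:
{"fn": "drive_tool", "kwargs": {"rows": [[0,0,0,0,-40,0,0],[0,0,0,0,-90,0,0],[0,0,0,0,-120,0,0],[0,0,0,0,-120,0,0]]}}

```text
t: 15.7
ee_pos: [0.4237, 0.1645, 0.3046]
eef_rot: [0.672, -0.672, -0.221, 0.221]
force: [0.7, 0.5, -0.9]
gripper_width: 0.0196
```

```bash
python3 -c "
from h import *
plan(.6365,.1807,.12,93.6)"
```

```text
turn [  0.  -57.2   0. ]
turn [ -0.  122.8   0. ]
shift mm [ 180.8   11.3 -113.4] q7 -0.7
```

Request:
{"fn": "drive_tool", "kwargs": {"rows": [[0,-57,0,181,5,-113,0],[0,-57,0,181,5,-113,0],[0,-57,0,181,5,-113,0],[0,-57,0,181,5,-113,0],[0,-57,0,181,5,-113,0],[0,-57,0,181,5,-113,0],[0,-57,0,181,5,-113,0],[0,-57,0,181,5,-113,0]]}}

```text
t: 16.7
ee_pos: [0.6356, 0.1815, 0.2961]
eef_rot: [0.485, -0.484, -0.513, 0.517]
force: [0.4, 0.7, 0.2]
gripper_width: 0.02
```

```bash
python3 -c "
from h import *
snap('wrist','w8.png')
plan(.6365,.1807,.0165,93.6)"
```

```text
turn [-0.2 -0.1 -0.2]
turn [  0.2 179.9  -0.3]
shift mm [ -0.6 106.6  -1.2] q7 0.58
```

View pics/w8.png

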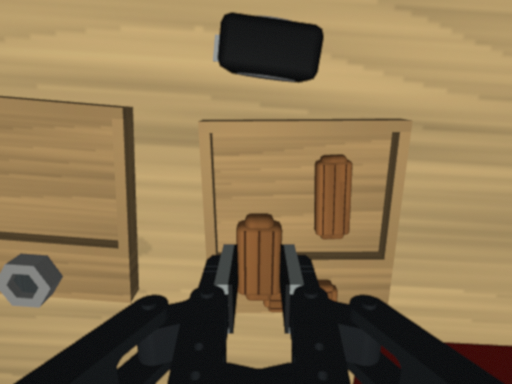

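The long tenon lies flat in the tray at (333,197), and the short one is held clear of it. Lowering.

Request:
{"fn": "drive_tool", "kwargs": {"rows": [[0,0,0,-1,40,-1,0],[0,0,0,-1,75,-1,0],[0,0,0,-1,92,-1,0],[0,0,0,-1,100,-1,0],[0,0,0,-1,104,-1,0],[0,0,0,-1,106,-1,0],[0,0,0,-1,107,-1,0],[0,0,0,-1,107,-1,0],[0,0,0,-1,107,-1,0]]}}

```text
t: 17.88
ee_pos: [0.6367, 0.1804, 0.1905]
eef_rot: [0.485, -0.484, -0.514, 0.516]
force: [-0.5, -0.3, -0.0]
gripper_width: 0.0201
```

Request:
{"fn": "drive_tool", "kwargs": {"rows": [[0,0,0,0,0,0,0.3],[0,0,0,0,0,0,0.35],[0,0,0,0,0,0,0.35],[0,0,0,0,0,0,0.35],[0,0,0,0,-20,0,0.35],[0,0,0,0,-60,0,0.35],[0,0,0,0,-110,0,0.7],[0,0,0,0,-110,0,0.7]]}}

```text
t: 18.88
ee_pos: [0.638, 0.1823, 0.3064]
eef_rot: [-0.484, 0.485, 0.517, -0.513]
force: [0.4, 0.1, 0.4]
gripper_width: 0.06
```

```bash
python3 -c "
from h import *
plan(.480,-.003,.10,0)
plan(.480,-.003,.10,60)"
```

```text
turn [ 0.1 93.5  0.4]
turn [  0.4 -86.5  -0.1]
shift mm [-175.4   31.5  169.2] q7 0.59
turn [ 0.3 33.5  0.3]
turn [   0.3 -146.5   -0.3]
shift mm [-175.4   31.5  169.2] q7 0.59
```

Request:
{"fn": "drive_tool", "kwargs": {"rows": [[0,93.5,0,-175,30,169,0.8],[0,93.5,0,-175,30,169,0.8],[0,93.5,0,-175,30,169,0.8],[0,93.5,0,-175,30,169,0.8],[0,93.5,0,-175,30,169,0.8],[0,93.5,0,-175,30,169,0.8],[0,93.5,0,-175,30,169,0.8],[0,93.5,0,-175,30,169,0.8],[0,93.5,0,-175,30,169,0.8],[0,93.5,0,-175,30,169,0.8]]}}

```text
t: 20.12
ee_pos: [0.4789, -0.0043, 0.2713]
eef_rot: [-0.706, 0.708, -0.0, -0.002]
force: [0.1, 0.1, -0.2]
gripper_width: 0.0687
```

Request:
{"fn": "drive_tool", "kwargs": {"rows": [[0,0,0,0,0,0,0.8],[0,0,0,0,0,0,0.8]]}}

```text
t: 20.38
ee_pos: [0.4789, -0.0046, 0.271]
eef_rot: [-0.707, 0.708, -0.001, -0.002]
force: [0.3, -0.4, 0.5]
gripper_width: 0.0685
```

```bash
python3 -c "
from h import *
snap('wrist','w9.png')
plan(.480,-.003,.008,0)"
```

```text
turn [ 0.1  0.1 -0.2]
turn [-3.000e-01 -1.799e+02 -1.000e-01]
shift mm [ 1.4 89.5  1.7] q7 -0.89
```

View pics/w9.png

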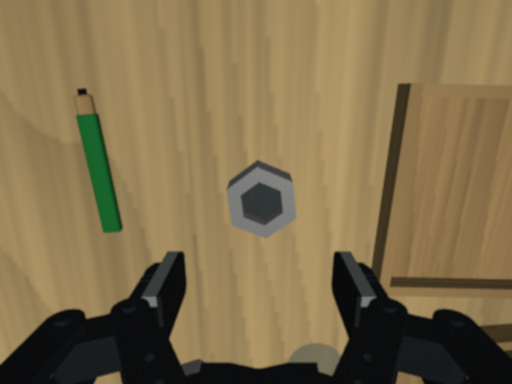

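The big nut's top centre is at (262,203), with flats facing the jaws to within about 4°.

```bash
cat >> h.py <<'E'
def rel(u,v,z):
    s=ctrl.get_state();T=rot(s['eef_rot']);c=ctrl.capture('wrist')
    p=w(c,u,v,z);print(p[:2].round(4),(T.inv().apply(p-s['ee_pos'])*1000).round(1))
E
python3 -c "
from h import *
rel(262,203,.024)"
```

```text
[ 4.795e-01 -3.000e-04] [  1.3 246.9   4.7]
```

Request:
{"fn": "drive_tool", "kwargs": {"rows": [[0,-2,0,1.5,45,3,0.8],[0,-2,0,1.5,75,3,0.8],[0,-2,0,1.5,87,3,0.75],[0,-2,0,1.5,87,3,0.65],[0,-2,0,1.5,87,3,0.6]]}}

```text
t: 21.1
ee_pos: [0.4803, -0.0016, 0.1844]
eef_rot: [-0.706, 0.708, 0.012, -0.013]
force: [0.2, -0.2, 0.2]
gripper_width: 0.0512
```

Request:
{"fn": "drive_tool", "kwargs": {"rows": [[0,0,0,0,0,0,0.4],[0,0,0,0,0,0,0],[0,0,0,0,0,0,0],[0,0,0,0,0,0,0],[0,0,0,0,0,0,0],[0,0,0,0,0,0,0]], "grip_force": 60}}

```text
t: 21.85
ee_pos: [0.4803, -0.0017, 0.1851]
eef_rot: [-0.707, 0.707, 0.012, -0.013]
force: [-0.9, -0.3, 6.1]
gripper_width: 0.0446
```

Request:
{"fn": "drive_tool", "kwargs": {"rows": [[0,0,0,0,-40,0,0],[0,0,0,0,-90,0,0],[0,0,0,0,-120,0,0],[0,0,0,0,-120,0,0]]}}

```text
t: 22.35
ee_pos: [0.481, -0.0018, 0.3062]
eef_rot: [-0.707, 0.707, 0.013, -0.011]
force: [0.4, -0.7, -2.1]
gripper_width: 0.0447
```

```bash
python3 -c "
from h import *
plan(.6315,.0325,.12,0)"
```

```text
turn [0.1 1.9 0.1]
turn [ 2.000e-01 -1.781e+02 -1.000e-01]
shift mm [151.6  13.1  29.2] q7 -0.82
```

Request:
{"fn": "drive_tool", "kwargs": {"rows": [[0,3,0,151,8,30,0],[0,3,0,151,8,30,0],[0,3,0,151,8,30,0],[0,3,0,151,8,30,0],[0,3,0,151,8,30,0],[0,3,0,151,8,30,0]]}}

```text
t: 23.1
ee_pos: [0.6292, 0.0333, 0.295]
eef_rot: [-0.706, 0.708, -0.008, 0.004]
force: [-0.7, 1.1, -1.6]
gripper_width: 0.0449
```

```bash
python3 -c "
from h import *
snap('wrist','w10.png')
plan(.6315,.0325,.0187,-1)"
```

```text
turn [ 0.2  0.  -0.2]
turn [  -0.4 -180.    -0.3]
shift mm [  2.5 103.2  -0.6] q7 -0.7
```

View pics/w10.png

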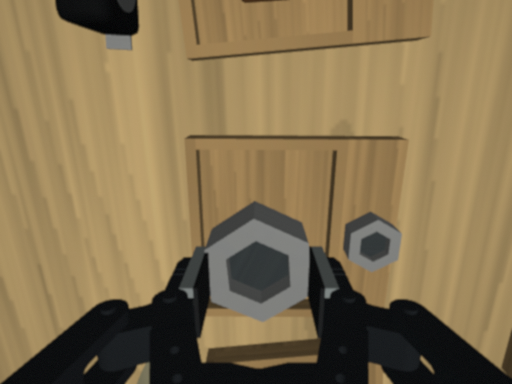

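The tray opening is centred about 5 px right of the jaw axis, so I shift +4 mm in x and lower.

Request:
{"fn": "drive_tool", "kwargs": {"rows": [[0,0,0,4,40,0,0],[0,0,0,4,75,0,0],[0,0,0,4,90,0,0],[0,0,0,4,98,0,0],[0,0,0,4,101,0,0],[0,0,0,4,103,0,0],[0,0,0,4,104,0,0],[0,0,0,4,104,0,0],[0,0,0,4,104,0,0]]}}

```text
t: 24.28
ee_pos: [0.6341, 0.0336, 0.1917]
eef_rot: [-0.706, 0.708, -0.007, 0.005]
force: [-0.1, 0.4, -2.1]
gripper_width: 0.0447
```

Request:
{"fn": "drive_tool", "kwargs": {"rows": [[0,0,0,0,0,0,0.57],[0,0,0,0,0,0,0.61],[0,0,0,0,0,0,0.61],[0,0,0,0,0,0,0.61],[0,0,0,0,-20,0,0.61],[0,0,0,0,-60,0,0.61],[0,0,0,0,-110,0,0.61],[0,0,0,0,-110,0,0.61]]}}

```text
t: 25.28
ee_pos: [0.6359, 0.0348, 0.3072]
eef_rot: [0.707, -0.707, 0.004, -0.008]
force: [0.4, -0.5, 0.2]
gripper_width: 0.0521
```

```bash
python3 -c "
from h import *
plan(.4205,-.1785,.10,-7)"
```

```text
turn [-0.1  6.   0.4]
turn [ 6.00e-01 -1.74e+02  1.00e-01]
shift mm [-211.9   32.3 -217. ] q7 -0.69
```

Request:
{"fn": "drive_tool", "kwargs": {"rows": [[0,6,0,-212,30,-217,0.6],[0,6,0,-212,30,-217,0.6],[0,6,0,-212,30,-217,0.6],[0,6,0,-212,30,-217,0.6],[0,6,0,-212,30,-217,0.6],[0,6,0,-212,30,-217,0.6],[0,6,0,-212,30,-217,0.6],[0,6,0,-212,30,-217,0.6]]}}

```text
t: 26.28
ee_pos: [0.4198, -0.1786, 0.2728]
eef_rot: [-0.705, 0.706, -0.043, 0.042]
force: [0.3, 0.2, -0.9]
gripper_width: 0.0514
```

```bash
python3 -c "
from h import *
snap('wrist','w11.png')
plan(.4205,-.1785,.009,-7)"
```

```text
turn [ 0.1  0.1 -0.1]
turn [-1.000e-01 -1.799e+02 -1.000e-01]
shift mm [ 0.9 90.3  0.3] q7 -0.71
```

View pics/w11.png

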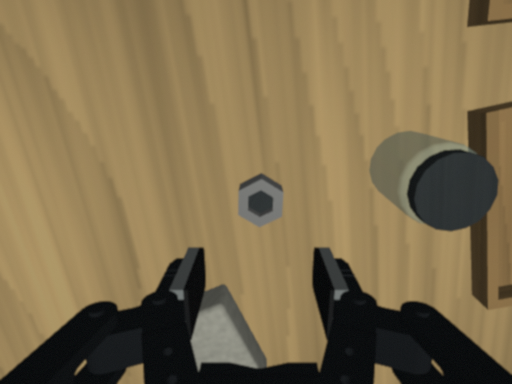

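The small nut at (260,203) is aligned, and the jar is clear on the right. Grasping it.

Request:
{"fn": "drive_tool", "kwargs": {"rows": [[0,0,0,1,45,2.5,0.6],[0,0,0,1,75,2.5,0.6],[0,0,0,1,90,2.5,0.55],[0,0,0,1,90,2.5,0.5],[0,0,0,1,90,2.5,0.5]]}}

```text
t: 26.95
ee_pos: [0.4201, -0.177, 0.1829]
eef_rot: [-0.705, 0.707, -0.043, 0.042]
force: [0.2, 0.8, -0.7]
gripper_width: 0.0428
```

Request:
{"fn": "drive_tool", "kwargs": {"rows": [[0,0,0,0,0,0,0.3],[0,0,0,0,0,0,0],[0,0,0,0,0,0,0],[0,0,0,0,0,0,0],[0,0,0,0,0,0,0],[0,0,0,0,0,0,0]]}}

```text
t: 27.7
ee_pos: [0.4199, -0.1775, 0.1835]
eef_rot: [-0.705, 0.706, -0.043, 0.043]
force: [-0.4, 0.5, 6.6]
gripper_width: 0.0301
```

Request:
{"fn": "drive_tool", "kwargs": {"rows": [[0,0,0,0,-40,0,0],[0,0,0,0,-90,0,0],[0,0,0,0,-130,0,0],[0,0,0,0,-130,0,0]]}}

```text
t: 28.2
ee_pos: [0.4204, -0.1778, 0.3154]
eef_rot: [-0.705, 0.707, -0.043, 0.045]
force: [0.4, -0.2, -1.2]
gripper_width: 0.0298
```

```bash
python3 -c "
from h import *
plan(.6355,-.0375,.13,-1)"
```

```text
turn [ 0.2 -6.1  0.2]
turn [ -0.3 173.9   0.3]
shift mm [196.1  12.1 165.8] q7 -0.67
```

Request:
{"fn": "drive_tool", "kwargs": {"rows": [[0,-6,0,196,5,166,0],[0,-6,0,196,5,166,0],[0,-6,0,196,5,166,0],[0,-6,0,196,5,166,0],[0,-6,0,196,5,166,0],[0,-6,0,196,5,166,0],[0,-6,0,196,5,166,0]]}}

```text
t: 29.08
ee_pos: [0.6334, -0.038, 0.3057]
eef_rot: [-0.706, 0.709, -0.009, 0.004]
force: [0.3, 0.4, -0.7]
gripper_width: 0.03
```

```bash
python3 -c "
from h import *
snap('wrist','w12.png')
plan(.6355,-.0375,.017,-1)"
```

```text
turn [ 0.2 -0.1 -0.3]
turn [  0.4 179.9   0.4]
shift mm [  2.5 115.6   1. ] q7 -0.63
```

View pics/w12.png

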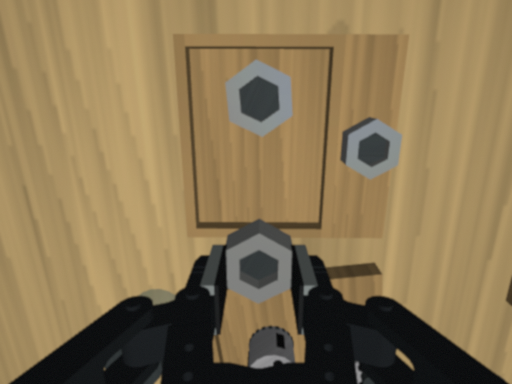

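The big nut lies flat at (259,98), and the landing spot is inside the tray and clear of it. Lowering the small nut.

Request:
{"fn": "drive_tool", "kwargs": {"rows": [[0,0,0,2,50,0,0],[0,0,0,2,85,0,0],[0,0,0,2,102,0,0],[0,0,0,2,110,0,0],[0,0,0,2,113,0,0],[0,0,0,2,115,0,0],[0,0,0,2,116,0,0],[0,0,0,2,116,0,0],[0,0,0,2,116,0,0]]}}

```text
t: 30.25
ee_pos: [0.6364, -0.0364, 0.1909]
eef_rot: [-0.706, 0.708, -0.007, 0.005]
force: [0.8, -0.3, -0.7]
gripper_width: 0.0299
```

Request:
{"fn": "drive_tool", "kwargs": {"rows": [[0,0,0,0,0,0,0.42],[0,0,0,0,0,0,0.5],[0,0,0,0,0,0,0.5],[0,0,0,0,0,0,0.5],[0,0,0,0,-20,0,0.5],[0,0,0,0,-60,0,0.5],[0,0,0,0,-120,0,0.5],[0,0,0,0,-170,200,0.5],[0,0,0,-200,-170,200,0.5],[0,0,0,-200,-170,200,0.5]]}}

```text
t: 31.5
ee_pos: [0.5362, 0.0987, 0.3454]
eef_rot: [-0.707, 0.707, -0.006, 0.006]
force: [-0.2, 0.9, 0.1]
gripper_width: 0.0429
```

```bash
python3 -c "
from h import *
s=ctrl.get_state();print(s['ee_pos'])
c=ctrl.capture('side');cv2.imwrite('pics/f_side.png',cv2.resize(c['img'][125:325,190:430],(720,600),interpolation=cv2.INTER_CUBIC))
c=ctrl.capture('top');cv2.imwrite('pics/f_top.png',cv2.resize(c['img'],(800,600)))
"
```

```text
[0.53615747 0.09871182 0.34536443]
```

View pics/f_side.png

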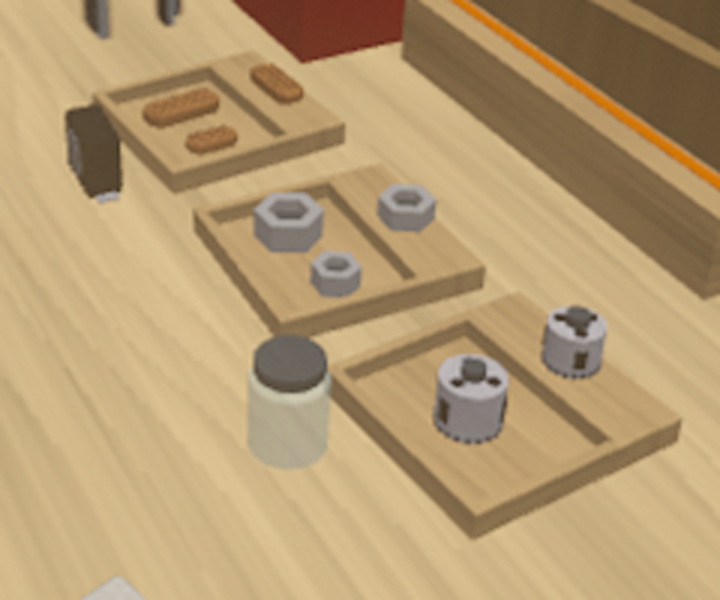

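All five pieces lie flat in their trays, well inside the walls. The tenons are at (182,106) and (212,139), the nuts at (288,222) and (336,273), and the saw at (471,397). The jar and tape are standing. I'll let the arm settle briefly, then hand in.

Request:
{"fn": "drive_tool", "kwargs": {"rows": [[0,0,0,0,0,0,0.5],[0,0,0,0,0,0,0.5],[0,0,0,0,0,0,0.5],[0,0,0,0,0,0,0.5]]}}

```text
t: 32.1
ee_pos: [0.538, 0.0963, 0.3432]
eef_rot: [-0.706, 0.708, -0.008, 0.005]
force: [0.4, 0.6, -0.4]
gripper_width: 0.0429
```

```bash
python3 -c "
from h import *
print(ctrl.sign_off())"
```

```text
the job is handed in; nothing more can be done
None
```

I sorted all five pieces into their trays and handed the job in at about 32 s of robot time. The hole saw is in the saw tray, both tenons are in the tenon tray and both nuts are in the nut tray.

- **Last side view:** every piece lies flat, apart from its neighbours and inside the walls. The jar and tape measure are standing; I judged that by eye and did not re-measure their positions. I also took a final top picture but did not look at it.
- **Arm at hand-in:** it stood clear, with the force reading near zero.
- **Disagreements:** the wrist and top cameras differed by up to 6 mm on some pieces, so I aimed between them and every grasp held. The opening read about 2 mm less than each gripped width. On four of the five grasps the vertical force rose to 6–7 N as the jaws closed.

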